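Load the reference disc into the camera stand

TASK

Slide the white reference disc across the base plate of the camera stand, without picking it up off the plate, until it drops flat into the round pocket under the ring light. Then push the retaining slide at the side of the plate fully home, so that its nose reaches over the edge of the seated disc. Leave the solder spool, the yellow screwdriver and the black pliers where they are, and let go of everything.

Things in the scene. Friction and masses are not known exactly. Their poses are not given: they have to be found in the camera images.
- pocket (a point): Centre of the FLOOR of the round pocket in the base plate, 84 mm across, 6 mm deep, small chamfer; this floor is 38 mm above the desk, the plate top 44 mm. Axes as the stand's. The disc must drop in here, under the ring light; the pocket's far wall stops it.
- stand: Camera stand, fixed to the desk, placed and turned anew each time. Origin on the desk under the pocket's centre; z up, x from the plate's open front (robot side) to the column at the back, y left. Dark steel plate 280 x 250 mm on a grey housing, top 44 mm above the desk, from 190 mm in front (-x) of the origin to 90 behind, from 165 mm right (-y) to 85 left. Column 26 x 40 mm, 70 mm behind the origin, to 294 mm high, its foot from x = 41 mm.
- ring_light (a point): Centre of the underside of the round ring light, 96 mm across, 113 mm above the plate top, straight over the pocket; a camera stands above it (to 295 mm over the desk). An upright gripper cannot get behind the disc here: lean the tool back some 30 to 45 degrees, fingertips pointing forward under the light (less will do before the light).
- disc_center (a point): Centre (half-way up) of the loose white ceramic disc, 80 mm across, 18 mm thick, about 0.2 kg, at first lying flat on the plate in front of the pocket. Its z axis is its axis of symmetry. The point is 53 mm above the desk while the disc is on the plate, 47 mm when seated; a seated disc stands 12 mm proud of the plate.
- disc: The same disc; origin at the centre of its underside, z axis up.
- retainer (a joint): Retaining slide, m: 0 to 0.006 = drawn out (start), 0.032 = fully home on its stop. Runs in the stand's +y towards the pocket, stays where left, about 2 N friction. Its flat nose, 24 mm wide, has its underside 14.5 mm above the plate: it passes over a seated disc but strikes an unseated one, and when closed bars the disc's way. A wall shelf overhangs behind its tab: keep the arm low there.
- retainer_tab (a point): Middle of the outer face (towards the stand's -y) of the slide's upright steel thumb tab: 44 mm along x, 7 mm thick along y, from 2 to 38 mm above the plate; the point is 20 mm above the plate, 148 mm right (-y) of the pocket's centre when drawn out, 116 mm when home. Push it in the stand's +y. A fixed guide block, 50 mm wide, 26 mm tall, lies 67 to 89 mm right of the pocket.
- solder_spool: Bystander: small spool of solder, 52 mm across, 35 mm tall, standing on the front right corner of the plate; origin under its centre. Not to be moved.
- driver_yellow: Bystander: yellow screwdriver, 180 mm long, lying on the desk to the left of the stand; origin under its middle. Not to be moved.
- pliers_black: Bystander: black-handled pliers, 112 mm long, lying on the desk to the right of the stand; origin under its middle. Not to be moved.

How it is judged:
By the outcome, as a careful person would: the job done as asked, in the order asked, and still so for the second after the job is handed in, with the robot touching nothing.
It also fails if it takes over 43 s, if anything falls off the work surface, if the arm or the gripper's body presses on something with over 40 N, if the wrist force passes 120 N, or if a joint passes its speed limit or range.

ROBOT

A 6-joint arm with a two-finger parallel gripper is mounted at the origin on a cart in front of the work surface, level with it; the furniture and walls round the work are solid. World frame = base frame: x ahead of the robot, y to its left, z up, the work surface at z = 0. Lengths are in mm, angles in rad, forces in N, time in s.
With the tool pointing down it reaches from about 400 to 925 mm from the base axis. Payload 12.5 kg.
Tool frame: the origin (TCP) lies midway between the tips of the shut fingers; the grasp point (between the pads) lies 19 mm behind it; x points along the fingers, y is the direction in which the jaws open and shut, and the axes are right-handed (so a half turn about x gives the same grasp; the last joint's range is limited). The gripper opens to 95 mm and grips with 3 to 60 N. Pads are 20 mm wide; open, the fingers measure 119 mm over their backs; the gripper's body (75 mm by 180 mm) begins 59 mm behind the grasp point.
Start: joints at [-1.212, 0.491, 1.559, -0, 1.092, -0.106], TCP at [280.177, -558.702, 214.661] pointing down, gripper open.
Joint ranges: [-3.1, 3.1], [-0.84, 2.19], [0.05, 2.79], [-1.13, 4.28], [0.06, 2.93], [-2.69, 2.69]. Speed limits (rad/s): [2.22, 2.22, 2.79, 3.14, 3.14, 3.14].

INTERFACE

Orientations are given as [roll, pitch, yaw] about the fixed x, y, z axes, in that order (R = Rz(yaw) Ry(pitch) Rx(roll)).
In Python, from cell import sensors, read_camera, get_calibration, order gives the robot as it stands. The module is installed in compiled form; this text tells all that it offers.
- The arm moves only by the tool servo_tool, never from a script. Its argument "steps" is text: rows parted by semicolons, each of 7 numbers parted by spaces: the shift along the tool's x, y, z in mm, then the turn, a rotation vector about the tool's x, y, z in rad, then the finger opening in mm, from 0 to 95.1. A call has exactly 8 rows; each row shifts and turns the pose as measured when the row begins, along the tool's axes as they then stand; what a row does not reach is not made up. A row lasts 1/10 s, in which the tool goes at most 50 mm and 8.59 degrees, less where a joint would pass 70% of its speed; a pose out of reach is approached as far as the arm can. A call is refused whole if a number of a shift passes 50 or a number of a turn 0.15, either way. A call with a gripper value outside its range is refused whole. The fingers move at their own pace and stop on an object; the grip force is fixed at half the most. Time passes only in rows, so rows that do not move let the fingers close, or fill a call up. It gives the time, the measured TCP pose, the force and the opening at its end, in the units of the state.
- sensors.state(): the state, without advancing time (a new reading comes with each control period).
- read_camera(name): name is "scene" or "side" or "wrist"; returns (picture, depth): 420x560x3 uint8, blue, green, red; 420x560 float32, mm along the optical axis (not along the pixel's ray), 0 where there is no reading.
- get_calibration(name): a dict with "mtx" (3x3 intrinsics, pixels), "R" (3x3) and "t" (3): a world point X has camera coordinates R X + t. Camera axes: x right, y down, z forward; pixel columns grow to the right and rows downward; lengths in mm; the calibration is good to about 2 mm. A picture is of the moment at which its call begins: read the wrist's pose just before it. get_calibration takes no time and is no camera call; for the wrist camera it gives the pose at the moment of the call.
- order.job_done(): hands the job in, once; it reports no verdict.
The state is a dict: "t": time; "joints": joint angles; "qvel": joint speeds; "tau": joint torques, N m; "eef_pos": TCP position; "tcp_rot": TCP orientation; "ft_force": force on the tool from outside, world axes, zero at the start; "moment": the same for the moment, N m; "opening": opening from 0.0 (shut) to 1.0 (fully open).
Only numpy, scipy, OpenCV 4.12 (cv2) and the standard library are available. Lean on these libraries where they do the work, as an engineer would, in place of code of your own. Each camera call takes 0.05 s, during which the arm holds its last target.

## Working session

There is one attempt and no reset: what is moved stays moved. The work goes in short steps, Python scripts to look and compute and a tool call to move; the robot and the scene stay as the last step left them, time stands still between calls to the robot, and variables do not carry over. Pictures are saved under pics/ and viewed, and the job is handed in when it is done.

Besides the shell and the picture viewer there is one more tool, called after "Request:" as name(argument=value, ...) on one line, values as JSON. servo_tool: Moves the arm, as the interface text tells. Its arguments: {"type":"object","properties":{"steps":{"type":"string"}},"required":["steps"]}

```bash
mkdir -p pics
cat > h.py <<'E'
import numpy as np,cv2
from cell import sensors,read_camera,get_calibration,order
from scipy.spatial.transform import Rotation as Ro
def save(n,im): cv2.imwrite('pics/'+n+'.png',im)
def ray(cal,u,v,z):
    K,R,t=[np.array(cal[k],float) for k in('mtx','R','t')]
    t=t.ravel();c=-R.T@t; d=R.T@np.linalg.inv(K)@np.array([u,v,1.]); return c+d*(z-c[2])/d[2]
def proj(cal,X):
    K,R,t=[np.array(cal[k],float) for k in('mtx','R','t')]
    p=K@(R@np.array(X,float)+t.ravel()); return p[:2]/p[2]
def cloud(cal,dep):
    K,R,t=[np.array(cal[k],float) for k in('mtx','R','t')]
    v,u=np.mgrid[:dep.shape[0],:dep.shape[1]]
    p=np.stack([u,v,np.ones_like(u)],-1)@np.linalg.inv(K).T*dep[...,None]
    return (p-t.ravel())@R
E
python3 - <<'E'
from h import *
s=sensors.state();print(s)
for n in('scene','side'):
    im,d=read_camera(n);save(n+'0',im);np.save(n+'0.npy',d);c=get_calibration(n);print(n,c)
E
```

```text
{'t': 0.0, 'joints': array([-1.21159420e+00,  4.91550334e-01,  1.55944687e+00,  2.16356628e-06,
        1.09168358e+00, -1.05609464e-01]), 'qvel': array([-0.00030796,  0.00045464,  0.00011574,  0.00093579,  0.00018221,
        0.00140292]), 'tau': array([-7.49904825e-05, -6.12643576e+01, -2.58180696e+01,  6.92777149e-02,
        4.81838908e-02, -9.21571291e-05]), 'eef_pos': array([ 280.09020556, -558.45904289,  214.06836453]), 'tcp_rot': array([-1.67816925,  1.5697082 ,  1.92823399]), 'ft_force': array([ 0.92934209, -0.77257666,  0.26398343]), 'moment': array([ 0.01186465,  0.0091242 , -0.039405  ]), 'opening': 0.9986433322145463}
scene {'mtx': array([[386.90042638,   0.        , 281.80519448],
       [  0.        , 386.90042638, 213.84632684],
       [  0.        ,   0.        ,   1.        ]]), 'R': array([[ 0.72457115, -0.68916994, -0.00643747],
       [-0.37024161, -0.38134792, -0.84705072],
       [ 0.58130698,  0.61613193, -0.53147308]]), 't': array([-424.13774283,  236.93293549, 1112.99266344])}
side {'mtx': array([[490.42297243,   0.        , 284.36199144],
       [  0.        , 490.42297243, 207.91563098],
       [  0.        ,   0.        ,   1.        ]]), 'R': array([[-0.82257228, -0.56825021, -0.02159954],
       [-0.22503519,  0.36016293, -0.90534072],
       [ 0.52223941, -0.73984753, -0.42413634]]), 't': array([ 336.31511215,  267.07072174, 1204.37239833])}
```

View pics/scene0.png

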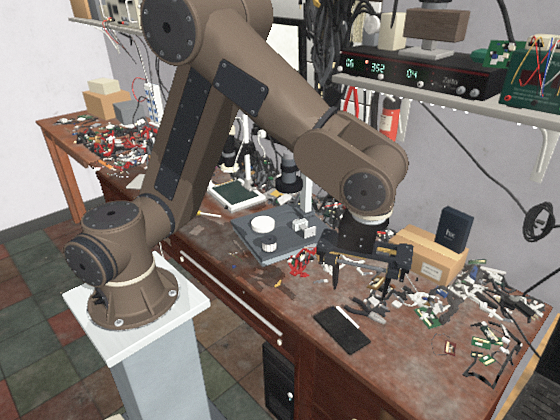

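View pics/side0.png

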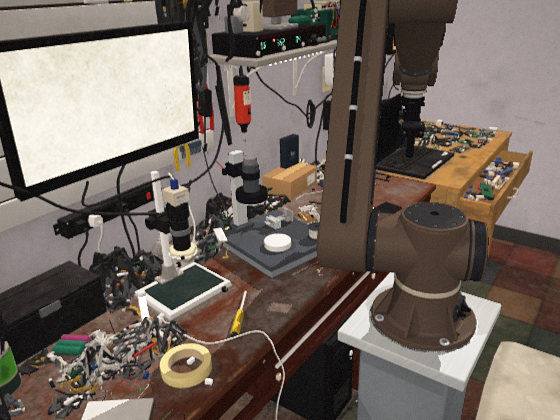

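Scene view: plate around (280,235), white disc (262,223), spool (268,243), retainer (305,228). Side view: plate (275,240), disc (277,242), ring light (250,195). Next I zoom in and use depth.

Run:
```python
from h import *
a=cv2.imread('pics/scene0.png');b=cv2.imread('pics/side0.png')
save('z1',cv2.resize(a[130:290,210:350],None,fx=5,fy=5,interpolation=cv2.INTER_CUBIC)[:600+200,:][0:800:1][:,:700] if 0 else cv2.resize(a[160:290,210:350],None,fx=4.5,fy=4.5,interpolation=2))
save('z2',cv2.resize(b[140:280,200:340],None,fx=4.2,fy=4.2,interpolation=2))
for n in('scene','side'):
    c=get_calibration(n);d=np.load(n+'0.npy');P=cloud(c,d);im=cv2.imread(f'pics/{n}0.png').astype(int)
    m=(d>0)&(abs(P[...,2]-44)<4)&(P[...,0]>250)&(P[...,0]<1000)
    m2=m&(im.max(2)<110)
    nl,lab,st,ce=cv2.connectedComponentsWithStats(m2.astype(np.uint8))
    k=1+np.argmax(st[1:,4]);pts=P[lab==k][:,:2].astype(np.float32)
    r=cv2.minAreaRect(pts);print(n,'plate',st[k],r,cv2.boxPoints(r).round().tolist(), np.median(P[lab==k][:,2]))
    w=(d>0)&(abs(P[...,2]-62)<6)&(im.min(2)>140)&(P[...,0]>250)
    nl,lab,st,ce=cv2.connectedComponentsWithStats(w.astype(np.uint8))
    for k in range(1,nl):
        if st[k,4]>20:
            q=P[lab==k];e=cv2.minEnclosingCircle(q[:,:2].astype(np.float32));print(' white',st[k],ce[k],q.mean(0).round(),e, ray(c,*ce[k],62).round())
```

```text
scene plate [230 220  86  40 872] ((470.1874084472656, -73.74154663085938), (246.31842041015625, 209.1855010986328), 75.50312042236328) [[338.0, -167.0], [541.0, -219.0], [602.0, 19.0], [400.0, 72.0]] 45.35792733861814
 white [27 99 45 11 94] [ 49.82978723 104.40425532] [ 385. 1986.   62.] ((386.68499755859375, 1992.155029296875), 136.90809631347656) [ 384. 1985.   62.]
 white [73 98 11  4 22] [77.86363636 99.13636364] [ 561. 1983.   62.] ((559.4200439453125, 1977.771484375), 36.063865661621094) [ 560. 1982.   62.]
 white [122 111  12   5  23] [127.73913043 112.86956522] [ 667. 1448.   63.] ((666.0289306640625, 1448.020751953125), 35.045345306396484) [ 668. 1452.   62.]
 white [106 138   9   4  22] [109.72727273 138.95454545] [ 408. 1100.   62.] ((407.281005859375, 1100.775390625), 23.761764526367188) [ 408. 1100.   62.]
 white [277 196  15   6  51] [283.21568627 198.35294118] [623.  31.  63.] ((627.952880859375, 31.981182098388672), 27.53543472290039) [623.  32.  62.]
 white [392 211  44  22 134] [413.95522388 221.93283582] [ 831. -395.   63.] ((831.931884765625, -390.92218017578125
[... 1895 characters left out ...]
 62.] ((622.089111328125, 28.568954467773438), 25.056550979614258) [620.  32.  62.]
 white [264 233  27  16 329] [277.17933131 240.61094225] [455. -33.  63.] ((459.4547119140625, -37.365081787109375), 42.243831634521484) [456. -34.  62.]
 white [310 232   7   5  23] [313.47826087 233.82608696] [ 388. -127.   62.] ((389.86834716796875, -126.38809204101562), 12.496174812316895) [ 388. -127.   62.]
 white [117 272  11   4  28] [121.89285714 273.42857143] [698. 334.  63.] ((696.9968872070312, 334.3940734863281), 13.821532249450684) [700. 333.  62.]
 white [140 305   8   7  35] [143.68571429 307.97142857] [532. 404.  63.] ((533.9320068359375, 402.4482116699219), 9.43295955657959) [533. 403.  62.]
```

View pics/z1.png

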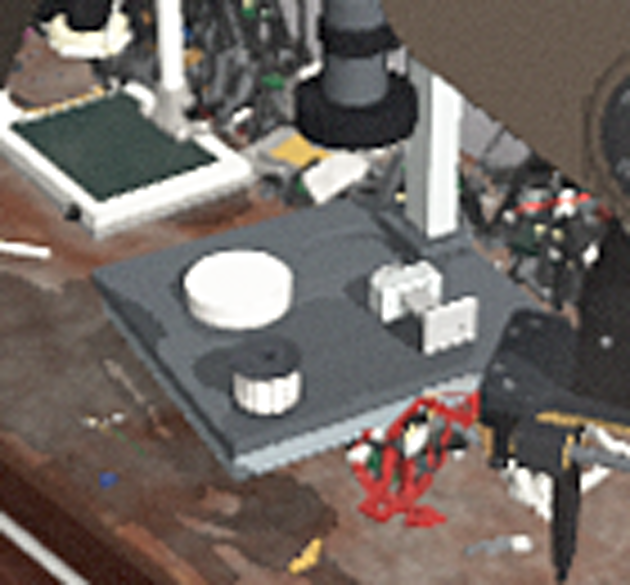

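View pics/z2.png

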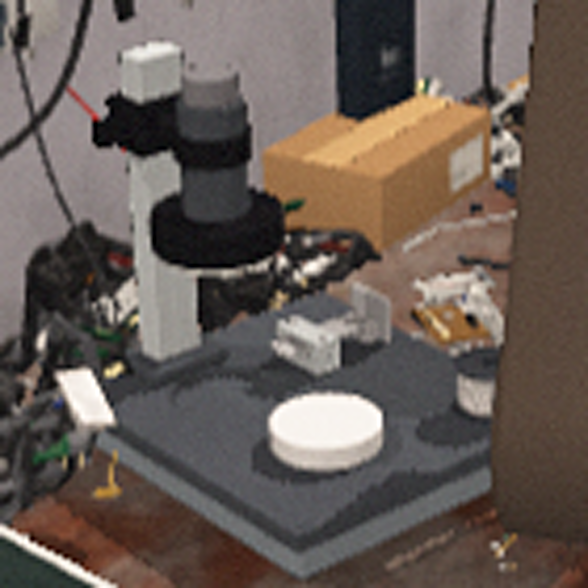

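Run:
```python
from h import *
s=sensors.state();R=Ro.from_euler('xyz',s['tcp_rot']).as_matrix();print(R.round(3))
y=np.deg2rad(-14.7);S=np.array([[np.cos(y),-np.sin(y)],[np.sin(y),np.cos(y)]])
o=np.array([564.6,-57])
for n in('scene','side'):
    c=get_calibration(n);d=np.load(n+'0.npy');P=cloud(c,d);im=cv2.imread(f'pics/{n}0.png').astype(int)
    L=(P[...,:2]-o)@S; z=P[...,2]
    v=(d>0)
    def rep(nm,m):
        if m.sum()>3: q=L[m];print(n,nm,m.sum(),'x',np.percentile(q[:,0],[2,50,98]).round(),'y',np.percentile(q[:,1],[2,50,98]).round(),'z',np.percentile(z[m],[2,98]).round())
    rep('light',v&(z>150)&(z<200)&(abs(L[...,0])<65)&(abs(L[...,1])<80)&(im.max(2)<90))
    rep('column',v&(z>100)&(z<290)&(L[...,0]>40)&(L[...,0]<110)&(abs(L[...,1])<50)&(im.min(2)>120))
    rep('tab',v&(z>52)&(z<86)&(abs(L[...,0])<40)&(L[...,1]<-120)&(L[...,1]>-170)&(im.min(2)>110))
    rep('block',v&(z>52)&(z<74)&(abs(L[...,0])<50)&(L[...,1]<-60)&(L[...,1]>-105)&(im.min(2)>110))
    rep('spool',v&(z>50)&(z<82)&(L[...,0]<-100)&(L[...,1]<-70)&(L[...,1]>-165)&(L[...,0]>-190))
    b=[]
    for X in range(-300,301,100):
        row=[]
        for Y in range(-400,101,100):
            m=v&(abs(L[...,0]-X)<50)&(abs(L[...,1]-Y)<50)&(z>100);row.append((int(m.sum()),int(z[m].min()) if m.sum() else 0,int(z[m].max()) if m.sum() else 0))
        b.append(row);print(X,row)
```

```text
[[-0.     0.448 -0.894]
 [ 0.001 -0.894 -0.448]
 [-1.    -0.001 -0.   ]]
scene light 336 x [-47. -19.  39.] y [-45. -26.  29.] z [170. 196.]
scene column 249 x [55. 60. 81.] y [-20. -14.  18.] z [101. 197.]
scene tab 98 x [-22.  -2.  20.] y [-144. -141. -137.] z [53. 84.]
scene block 127 x [-26.  -4.  24.] y [-103.  -83.  -64.] z [53. 73.]
scene spool 212 x [-168. -149. -125.] y [-150. -136. -103.] z [51. 82.]
-300 [(4856, 524, 725), (1060, 685, 751), (2481, 387, 624), (1343, 221, 620), (152, 149, 283), (0, 0, 0)]
-200 [(480, 574, 684), (413, 687, 745), (458, 490, 742), (86, 421, 511), (0, 0, 0), (0, 0, 0)]
-100 [(0, 0, 0), (0, 0, 0), (0, 0, 0), (0, 0, 0), (0, 0, 0), (0, 0, 0)]
0 [(0, 0, 0), (0, 0, 0), (0, 0, 0), (0, 0, 0), (802, 160, 298), (0, 0, 0)]
100 [(88, 527, 567), (1145, 522, 614), (1301, 522, 614), (610, 100, 652), (454, 100, 720), (1740, 473, 717)]
200 [(2968, 522, 737), (2509, 544, 733), (1682, 356, 728), (903, 101, 724), (2363, 377, 721), (800, 382, 715)]
300 [(928, 100, 711), (1752, 100, 726), (3030, 100, 725), (798, 320, 721), (631, 348, 717), (1, 415, 415)]
side light 
[... 296 characters left out ...]
46. -114. -104.] z [51. 82.]
-300 [(669, 517, 623), (787, 577, 658), (849, 410, 710), (3143, 386, 711), (1173, 358, 574), (0, 0, 0)]
-200 [(458, 489, 590), (57, 576, 648), (0, 0, 0), (56, 671, 711), (0, 0, 0), (0, 0, 0)]
-100 [(0, 0, 0), (0, 0, 0), (0, 0, 0), (0, 0, 0), (3, 180, 194), (0, 0, 0)]
0 [(0, 0, 0), (0, 0, 0), (0, 0, 0), (0, 0, 0), (1127, 159, 298), (0, 0, 0)]
100 [(35, 530, 572), (447, 522, 614), (648, 522, 614), (939, 528, 668), (917, 100, 712), (2414, 245, 716)]
200 [(633, 522, 695), (688, 523, 699), (1330, 257, 701), (1640, 165, 706), (1828, 100, 712), (1486, 165, 715)]
300 [(478, 100, 641), (543, 101, 697), (1133, 161, 701), (2399, 100, 703), (1050, 100, 511), (249, 100, 244)]
```

```bash
cat >> h.py <<'E'
O=np.array([564.6,-57.,0]);YAW=-14.7
def S(): return Ro.from_euler('z',YAW,degrees=True)
def tool(lean):
    a=np.deg2rad(lean);s,c=np.sin(a),np.cos(a)
    return S()*Ro.from_matrix(np.array([[s,0,-c],[0,-1,0],[-c,0,-s]]).T)
def here():
    s=sensors.state();return s['eef_pos'],Ro.from_euler('xyz',s['tcp_rot']),s
def stat():
    p,R,s=here();x=S().inv().apply(R.as_matrix()[:,0]);
    print('t',round(s['t'],2),'stand',S().inv().apply(p-O).round(1),'lean',np.rad2deg(np.arctan2(x[0],-x[2])).round(1),'F',S().inv().apply(s['ft_force']).round(1),'op',round(s['opening']*95.1,1),'j',s['joints'].round(2))
def plan(x,y,z,lean,n):
    stat();p,R,s=here();q=O+S().apply([x,y,z]);T=tool(lean)
    rv=(R.inv()*T).as_rotvec();
    for i in range(n):
        Ri=R*Ro.from_rotvec(rv*i/n)
        print(np.r_[Ri.inv().apply((q-p)/n).round(1),(rv/n).round(3)])
E
python3 -c "
from h import *
plan(-150,-7,150,15,16)"
```

```text
t 0.1 stand [-147.9 -557.3  214.1] lean -0.0 F [ 0.1 -0.4  0.2] op 95.2 j [-1.21  0.49  1.56  0.    1.09 -0.11]
[ 4.00e+00 -2.59e+01 -2.26e+01  4.50e-02  1.60e-02  6.00e-03]
[ 4.20e+00 -2.69e+01 -2.14e+01  4.50e-02  1.60e-02  6.00e-03]
[ 4.40e+00 -2.79e+01 -2.01e+01  4.50e-02  1.60e-02  6.00e-03]
[ 4.50e+00 -2.88e+01 -1.87e+01  4.50e-02  1.60e-02  6.00e-03]
[ 4.60e+00 -2.96e+01 -1.74e+01  4.50e-02  1.60e-02  6.00e-03]
[ 4.70e+00 -3.04e+01 -1.59e+01  4.50e-02  1.60e-02  6.00e-03]
[ 4.80e+00 -3.11e+01 -1.45e+01  4.50e-02  1.60e-02  6.00e-03]
[ 4.80e+00 -3.17e+01 -1.30e+01  4.50e-02  1.60e-02  6.00e-03]
[ 4.80e+00 -3.23e+01 -1.15e+01  4.50e-02  1.60e-02  6.00e-03]
[ 4.80e+00 -3.28e+01 -1.00e+01  4.50e-02  1.60e-02  6.00e-03]
[ 4.70e+00 -3.33e+01 -8.40e+00  4.50e-02  1.60e-02  6.00e-03]
[ 4.60e+00 -3.36e+01 -6.80e+00  4.50e-02  1.60e-02  6.00e-03]
[ 4.50e+00 -3.39e+01 -5.20e+00  4.50e-02  1.60e-02  6.00e-03]
[ 4.40e+00 -3.41e+01 -3.60e+00  4.50e-02  1.60e-02  6.00e-03]
[ 4.20e+00 -3.43e+01 -2.00e+00  4.50e-02  1.60e-02  6.00e-03]
[ 4.00e+00 -3.44e+01 -4.00e-01  4.50e-02  1.60e-02  6.00e-03]
```

Request:
servo_tool(steps="4 -26 -22.5 0.045 0.016 0.006 60; 4 -27 -21.5 0.045 0.016 0.006 60; 4 -28 -20 0.045 0.016 0.006 60; 4 -29 -18.5 0.045 0.016 0.006 60; 4 -30 -17 0.045 0.016 0.006 60; 4 -30 -16 0.045 0.016 0.006 60; 4 -31 -14.5 0.045 0.016 0.006 60; 4 -32 -13 0.045 0.016 0.006 60")

```text
t: 0.9
eef_pos: [350.0, -284.9, 182.9]
tcp_rot: [2.997, 1.432, -0.06]
ft_force: [1.3, 0.6, 0.4]
opening: 0.633
```

```bash
python3 -c "
from h import *
plan(-150,-7,150,15,8)"
```

```text
t 0.9 stand [-149.8 -274.9  182.9] lean 7.8 F [1.1 0.9 0.4] op 60.2 j [-0.89  0.25  2.07  0.15  0.73  0.48]
[ 5.00e+00 -3.17e+01 -1.06e+01  4.20e-02  1.50e-02  6.00e-03]
[ 4.90e+00 -3.21e+01 -9.10e+00  4.20e-02  1.50e-02  6.00e-03]
[ 4.90e+00 -3.25e+01 -7.70e+00  4.20e-02  1.50e-02  6.00e-03]
[ 4.80e+00 -3.28e+01 -6.30e+00  4.20e-02  1.50e-02  6.00e-03]
[ 4.70e+00 -3.31e+01 -4.80e+00  4.20e-02  1.50e-02  6.00e-03]
[ 4.50e+00 -3.33e+01 -3.30e+00  4.20e-02  1.50e-02  6.00e-03]
[ 4.40e+00 -3.34e+01 -1.90e+00  4.20e-02  1.50e-02  6.00e-03]
[ 4.20e+00 -3.35e+01 -4.00e-01  4.20e-02  1.50e-02  6.00e-03]
```

Request:
servo_tool(steps="5 -32 -10.5 0.042 0.015 0.006 60; 5 -32 -9 0.042 0.015 0.006 60; 5 -32.5 -7.5 0.042 0.015 0.006 60; 5 -33 -6 0.042 0.015 0.006 60; 4.5 -33 -5 0.042 0.015 0.006 60; 4.5 -33 -3 0.042 0.015 0.006 60; 4 -33.5 -2 0.042 0.015 0.006 60; 4 -33.5 0 0.042 0.015 0.006 60")

```text
t: 1.7
eef_pos: [418.5, -16.5, 149.6]
tcp_rot: [-3.128, 1.304, -0.257]
ft_force: [0.6, -0.1, -0.6]
opening: 0.629
```

Run:
```python
from h import *
stat()
c=get_calibration('wrist');im,d=read_camera('wrist');save('w1',im);np.save('w1.npy',d);np.save('w1c.npy',c,allow_pickle=True)
im,d=read_camera('scene');save('s1',im[150:300,200:360].repeat(4,0).repeat(4,1))
```

```text
t 1.7 stand [-151.6    2.1  149.6] lean 15.3 F [ 0.7  0.  -0.6] op 59.9 j [-0.19  0.23  2.28 -0.05  0.37  1.7 ]
```

View pics/w1.png

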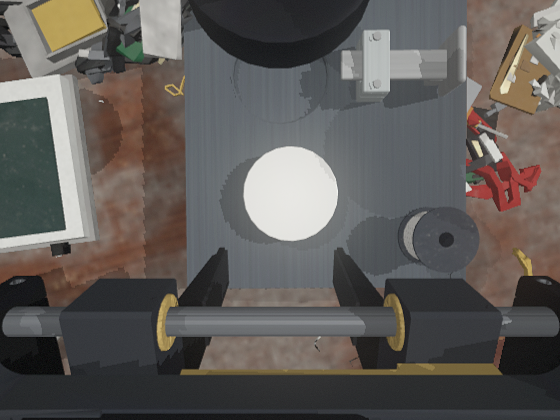

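Wrist view: disc at (291,194), plate edges at columns 186 and 466, front edge about row 288, pocket's rim arc around columns 232–326 near row 95, spool at (440,240), retainer at top right.

Run:
```python
from h import *
c=np.load('w1c.npy',allow_pickle=True).item();im=cv2.imread('pics/w1.png');d=np.load('w1.npy')
L=lambda p:(S().inv().apply(p-O)).round(1)
m=((im.min(2)>200)).astype(np.uint8);m[:140]=0;m[250:]=0;m[:,:200]=0;m[:,380:]=0
ct=max(cv2.findContours(m,0,1)[0],key=cv2.contourArea)
e=cv2.fitEllipse(ct);w=np.array([ray(c,*p[0],62)for p in ct]);print(e,L(cv2.fitEllipse(w[:,:2].astype(np.float32))[0]+(62,)), cv2.minEnclosingCircle(w[:,:2].astype(np.float32)))
for u,v in[(186,150),(187,250),(466,180),(467,120),(220,288),(310,288)]: print(u,v,L(ray(c,u,v,44)))
P=cloud(c,d);Q=(P-O)@S().as_matrix()
for nm,u,v in[('plate',210,200),('disc',291,194),('tab',462,60)]: print(nm,Q[v,u].round(1))
save('w1z',cv2.resize(im[40:160,200:360],None,fx=5,fy=5,interpolation=2))
```

```text
((290.3077697753906, 193.27609252929688), (92.42913055419922, 92.84439849853516), 94.33012390136719) [-106.    -7.5   62. ] ((460.156982421875, -37.49580383300781), 39.52676010131836)
186 150 [-65.   84.6  44. ]
187 250 [-154.5   85.5   44. ]
466 180 [ -95.4 -165.1   44. ]
467 120 [ -42.1 -166.2   44. ]
220 288 [-189.2   56.4   44. ]
310 288 [-190.3  -24.6   44. ]
plate [-110.    63.8   44.7]
disc [-106.5   -8.1   63.1]
tab [  -6.5 -140.3   82.8]
```

View pics/w1z.png

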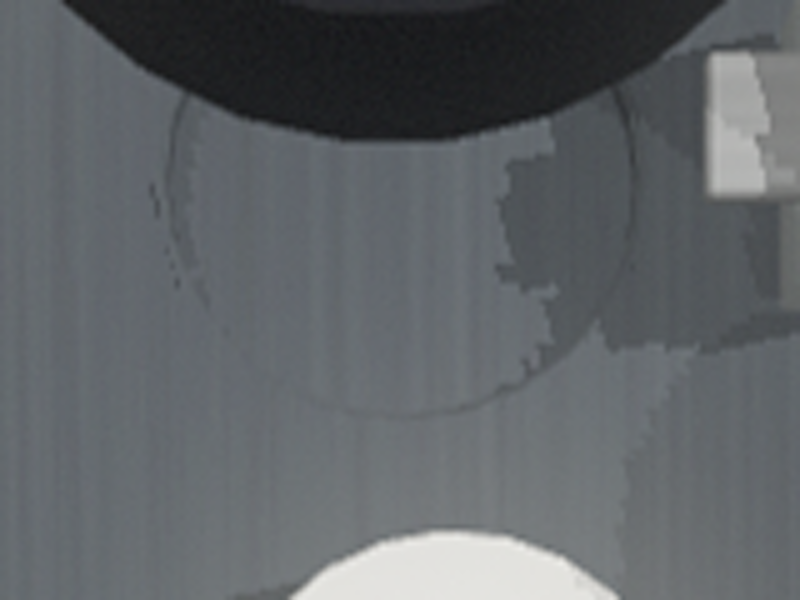

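Run:
```python
from h import *
c=np.load('w1c.npy',allow_pickle=True).item()
L=lambda p:(S().inv().apply(p-O)).round(1)
for u,v in[(283,123),(233,77),(327,80)]: print(u,v,L(ray(c,u,v,44)))
plan(-152,-7.5,50,15,8)
```

```text
283 123 [-42.3  -2.4  44. ]
233 77 [-0.9 41.5 44. ]
327 80 [ -4.8 -42.   44. ]
t 1.8 stand [-152.2    3.5  149.2] lean 15.2 F [-0.7  0.9  0.3] op 59.7 j [-0.18  0.23  2.28 -0.05  0.37  1.7 ]
[ 1.2e+01  1.4e+00  3.2e+00 -1.0e-03 -0.0e+00  0.0e+00]
[ 1.2e+01  1.4e+00  3.2e+00 -1.0e-03 -0.0e+00  0.0e+00]
[ 1.2e+01  1.4e+00  3.2e+00 -1.0e-03 -0.0e+00  0.0e+00]
[ 1.2e+01  1.4e+00  3.2e+00 -1.0e-03 -0.0e+00  0.0e+00]
[ 1.2e+01  1.4e+00  3.2e+00 -1.0e-03 -0.0e+00  0.0e+00]
[ 1.2e+01  1.4e+00  3.2e+00 -1.0e-03 -0.0e+00  0.0e+00]
[ 1.2e+01  1.4e+00  3.2e+00 -1.0e-03 -0.0e+00  0.0e+00]
[ 1.2e+01  1.4e+00  3.2e+00 -1.0e-03 -0.0e+00  0.0e+00]
```

Request:
servo_tool(steps="13 1.7 3.5 0 0 0 60; 13 1.7 3.5 0 0 0 60; 13 1.7 3.5 0 0 0 60; 13 1.6 3.5 0 0 0 60; 13 1.6 3.5 0 0 0 60; 13 1.6 3.5 0 0 0 60; 10 1 2.5 0 0 0 60; 0 0 0 0 0 0 60")

```text
t: 2.6
eef_pos: [417.8, -28.6, 59.3]
tcp_rot: [3.137, 1.312, -0.261]
ft_force: [0.4, 0.3, 0.1]
opening: 0.635
```

Run:
```python
from h import *
plan(-132,-7.5,50.5,20,8)
c=get_calibration('wrist');im,d=read_camera('wrist');save('w2',im)
```

```text
t 2.6 stand [-149.2   -9.8   59.3] lean 14.9 F [0.3 0.4 0.1] op 60.4 j [-0.22  0.45  2.37 -0.16  0.07  1.77]
[ 1.6   -0.3   -1.8    0.     0.011 -0.   ]
[ 1.6   -0.3   -1.8    0.     0.011 -0.   ]
[ 1.7   -0.3   -1.8    0.     0.011 -0.   ]
[ 1.7   -0.3   -1.7    0.     0.011 -0.   ]
[ 1.7   -0.3   -1.7    0.     0.011 -0.   ]
[ 1.7   -0.3   -1.7    0.     0.011 -0.   ]
[ 1.7   -0.3   -1.7    0.     0.011 -0.   ]
[ 1.8   -0.3   -1.7    0.     0.011 -0.   ]
```

View pics/w2.png

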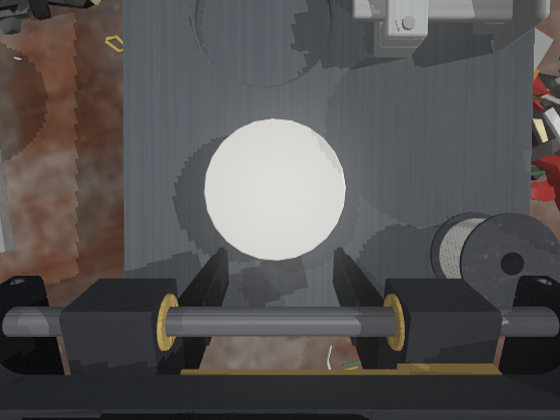

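Wrist view: disc (275,190) lies ahead of both open fingertips (222,250)/(338,250), clear. Joint 5 is at its lower stop (0.07), so the lean-back needs the wrist turned over (joint 4 to about π). I'll rise and swing the tool direction round sideways.

```bash
cat >> h.py <<'E'
def plan2(x,y,z,lean,phi,n):
    stat();p,R,s=here();q=O+S().apply([x,y,z]);T=S()*Ro.from_euler('x',phi,degrees=True)*S().inv()*tool(lean)
    rv=(R.inv()*T).as_rotvec();print('deg/row',np.rad2deg(np.linalg.norm(rv))/n)
    for i in range(n):
        Ri=R*Ro.from_rotvec(rv*i/n)
        print(' '.join('%g'%v for v in np.r_[Ri.inv().apply((q-p)/n).round(1),(rv/n).round(3)]))
E
python3 -c "
from h import *
plan2(-125,0,145,12,0,8)"
```

```text
t 2.65 stand [-149.2   -9.7   59.7] lean 14.9 F [-0.7 -0.3 -0.5] op 60.1 j [-0.22  0.45  2.37 -0.16  0.07  1.77]
deg/row 0.3624811586214877
-9.5 -1.2 -5.7 -0 -0.006 -0
-9.6 -1.2 -5.6 -0 -0.006 -0
-9.6 -1.2 -5.5 -0 -0.006 -0
-9.6 -1.2 -5.5 -0 -0.006 -0
-9.7 -1.2 -5.4 -0 -0.006 -0
-9.7 -1.2 -5.4 -0 -0.006 -0
-9.7 -1.2 -5.3 -0 -0.006 -0
-9.8 -1.2 -5.2 -0 -0.006 -0
```

Request:
servo_tool(steps="-12 -1 0 0 0 0 60; -11 -1 -5 0 -0.006 0 60; -11 -1 -6 0 -0.006 0 60; -11 -1 -6 0 -0.006 0 60; -10 -1 -6 0 -0.006 0 60; -10 -1 -6 0 -0.006 0 60; -10 -1 -6 0 -0.006 0 60; -10 -1 -6 0 -0.006 0 60")

```text
t: 3.45
eef_pos: [437.8, -26.7, 158.8]
tcp_rot: [-3.137, 1.351, -0.248]
ft_force: [-0.6, 0.4, -0.6]
opening: 0.633
```

```bash
python3 -c "
from h import *
plan2(-125,0,145,22,20,8)"
```

```text
t 3.45 stand [-130.4   -2.8  158.8] lean 12.6 F [-0.6  0.2 -0.6] op 60.2 j [-0.21  0.25  2.2  -0.02  0.48  1.63]
deg/row 2.7554916902604574
1.8 -0.4 -0.3 0.013 0.02 -0.041
1.8 -0.3 -0.2 0.013 0.02 -0.041
1.9 -0.2 -0.2 0.013 0.02 -0.041
1.9 -0.1 -0.2 0.013 0.02 -0.041
1.9 -0.1 -0.1 0.013 0.02 -0.041
1.9 0 -0.1 0.013 0.02 -0.041
1.9 0.1 -0 0.013 0.02 -0.041
1.9 0.2 -0 0.013 0.02 -0.041
```

Request:
servo_tool(steps="2 -0.4 0 0.013 0.02 -0.041 60; 2 -0.3 0 0.013 0.02 -0.041 60; 2 -0.2 0 0.013 0.02 -0.041 60; 2 -0.1 0 0.013 0.02 -0.041 60; 2 0 0 0.013 0.02 -0.041 60; 2 0 0 0.013 0.02 -0.041 60; 2 0 0 0.013 0.02 -0.041 60; 2 0 0 0.013 0.02 -0.041 60")

```text
t: 4.25
eef_pos: [446.9, -26.2, 152.4]
tcp_rot: [-2.398, 1.032, 0.43]
ft_force: [-0.1, 0.8, -0.3]
opening: 0.629
```

```bash
python3 -c "
from h import *
plan2(-125,0,140,34,20,8)"
```

```text
t 4.25 stand [-1.217e+02 -1.000e-01  1.524e+02] lean 24.8 F [-0.2  0.7 -0.3] op 59.8 j [-0.46  0.27  2.35  1.21  0.44  0.33]
deg/row 1.3332607378672097
1.2 0.5 1 0.002 0.023 0.002
1.1 0.5 1 0.002 0.023 0.002
1.1 0.5 1 0.002 0.023 0.002
1.1 0.5 1 0.002 0.023 0.002
1.1 0.5 1.1 0.002 0.023 0.002
1.1 0.5 1.1 0.002 0.023 0.002
1 0.5 1.1 0.002 0.023 0.002
1 0.5 1.1 0.002 0.023 0.002
```

```bash
python3 -c "
from h import *
plan2(-125,0,140,42,12,8)"
```

```text
t 4.25 stand [-1.217e+02 -1.000e-01  1.524e+02] lean 24.8 F [-0.2  0.7 -0.3] op 59.8 j [-0.46  0.27  2.35  1.21  0.44  0.33]
deg/row 2.5428832579956455
1.2 0.5 1 -0.008 0.04 0.017
1.1 0.5 1 -0.008 0.04 0.017
1.1 0.5 1.1 -0.008 0.04 0.017
1.1 0.4 1.1 -0.008 0.04 0.017
1 0.4 1.2 -0.008 0.04 0.017
1 0.4 1.2 -0.008 0.04 0.017
0.9 0.4 1.2 -0.008 0.04 0.017
0.9 0.3 1.3 -0.008 0.04 0.017
```

Request:
servo_tool(steps="1 0.5 1 -0.008 0.04 0.017 60; 1 0.5 1 -0.008 0.04 0.017 60; 1 0.5 1 -0.008 0.04 0.017 60; 1 0.5 1 -0.008 0.04 0.017 60; 1 0.4 1 -0.008 0.04 0.017 60; 1 0.4 1 -0.008 0.04 0.017 60; 1 0.4 1 -0.008 0.04 0.017 60; 1 0.4 1 -0.008 0.04 0.017 60")

```text
t: 5.05
eef_pos: [445.7, -32.8, 147.2]
tcp_rot: [-2.864, 0.797, -0.059]
ft_force: [0.1, 0.8, 0.4]
opening: 0.631
```

```bash
python3 -c "
from h import *
plan2(-140,-7.5,120,38,0,8)"
```

```text
t 5.05 stand [-121.1   -6.7  147.2] lean 43.8 F [-0.1  0.8  0.4] op 60.0 j [-0.34  0.33  2.57  2.76  0.55 -1.16]
deg/row 1.528350227124541
0.8 0.8 4 -0.016 -0.011 0.018
0.9 0.7 4 -0.016 -0.011 0.018
0.9 0.6 4 -0.016 -0.011 0.018
1 0.5 4 -0.016 -0.011 0.018
1 0.4 4 -0.016 -0.011 0.018
1.1 0.4 4 -0.016 -0.011 0.018
1.1 0.3 4 -0.016 -0.011 0.018
1.2 0.2 4 -0.016 -0.011 0.018
```

```bash
python3 -c "
from h import *
plan2(-154,-7.5,100,34,0,8)"
```

```text
t 5.05 stand [-121.1   -6.7  147.2] lean 43.8 F [-0.1  0.8  0.4] op 60.0 j [-0.34  0.33  2.57  2.76  0.55 -1.16]
deg/row 1.799057311972638
1.4 1.2 6.9 -0.015 -0.02 0.019
1.5 1.1 6.9 -0.015 -0.02 0.019
1.7 1 6.9 -0.015 -0.02 0.019
1.9 0.8 6.9 -0.015 -0.02 0.019
2 0.7 6.9 -0.015 -0.02 0.019
2.2 0.5 6.8 -0.015 -0.02 0.019
2.3 0.4 6.8 -0.015 -0.02 0.019
2.4 0.2 6.8 -0.015 -0.02 0.019
```

Request:
servo_tool(steps="1.5 1.2 7 -0.015 -0.02 0.019 60; 1.5 1 7 -0.015 -0.02 0.019 60; 1.5 1 7 -0.015 -0.02 0.019 60; 2 1 7 -0.015 -0.02 0.019 60; 2 0.7 7 -0.015 -0.02 0.019 60; 2 0.5 7 -0.015 -0.02 0.019 60; 2.5 0.4 7 -0.015 -0.02 0.019 60; 2.5 0 7 -0.015 -0.02 0.019 60")

```text
t: 5.85
eef_pos: [412.7, -29.0, 102.9]
tcp_rot: [3.107, 0.966, -0.291]
ft_force: [-0.6, -0.7, -0.3]
opening: 0.631
```

```bash
python3 -c "
from h import *
plan2(-154,-7.5,52,34,0,7)"
```

```text
t 5.85 stand [-154.   -11.5  102.9] lean 34.6 F [-0.5 -0.8 -0.3] op 60.0 j [-0.19  0.39  2.57  3.28  0.42 -1.65]
deg/row 0.18913122461787127
6 -0.7 4.1 0.001 -0.002 -0.003
6 -0.7 4.1 0.001 -0.002 -0.003
6 -0.7 4.1 0.001 -0.002 -0.003
6 -0.7 4.1 0.001 -0.002 -0.003
6 -0.6 4.1 0.001 -0.002 -0.003
6 -0.6 4.1 0.001 -0.002 -0.003
6 -0.6 4.1 0.001 -0.002 -0.003
```

Request:
servo_tool(steps="6 -0.7 4 0 0 0 60; 6 -0.7 4 0 0 0 60; 6 -0.7 4 0 0 0 60; 6 -0.7 4 0 0 0 60; 6 -0.6 4 0 0 0 60; 6 -0.6 4 0 0 0 60; 5 0 3.5 0 0 0 60; 0 0 0 0 0 0 60")

```text
t: 6.65
eef_pos: [417.2, -30.6, 57.2]
tcp_rot: [3.088, 0.95, -0.306]
ft_force: [0.3, 0.6, 0.9]
opening: 0.633
```

```bash
python3 -c "
from h import *
plan2(-115,-5,51.5,36,0,8)"
```

```text
t 6.65 stand [-149.3  -11.9   57.2] lean 35.5 F [0.1 0.7 0.9] op 60.2 j [-0.19  0.58  2.61  3.25  0.67 -1.61]
deg/row 0.23572885356051723
3 -0.9 -3.1 0.002 0.001 -0.004
3.1 -0.9 -3.1 0.002 0.001 -0.004
3.1 -0.9 -3.1 0.002 0.001 -0.004
3.1 -0.9 -3.1 0.002 0.001 -0.004
3.1 -0.9 -3.1 0.002 0.001 -0.004
3.1 -0.9 -3.1 0.002 0.001 -0.004
3.1 -0.9 -3.1 0.002 0.001 -0.004
3.1 -0.9 -3 0.002 0.001 -0.004
```

```bash
python3 -c "
from h import *
plan2(-148,-7.5,51.5,36,0,4)"
```

```text
t 6.65 stand [-149.3  -11.9   57.2] lean 35.5 F [0.1 0.7 0.9] op 60.2 j [-0.19  0.58  2.61  3.25  0.67 -1.61]
deg/row 0.47145770712103446
1.3 -1.1 0.6 0.003 0.002 -0.007
1.3 -1.1 0.6 0.003 0.002 -0.007
1.3 -1.1 0.6 0.003 0.002 -0.007
1.3 -1.1 0.6 0.003 0.002 -0.007
```

Request:
servo_tool(steps="1.5 -1.1 0.6 0.003 0.002 -0.007 60; 1.5 -1.1 0.6 0.003 0.002 -0.007 60; 1.5 -1.1 0.6 0.003 0.002 -0.007 60; 1.5 -1.1 0.6 0.003 0.002 -0.007 60; 0.5 -0.5 0 0 0 0 60; 0 0 0 0 0 0 60; 0 0 0 0 0 0 60; 0 0 0 0 0 0 60")

```text
t: 7.45
eef_pos: [421.2, -27.0, 51.9]
tcp_rot: [3.14, 0.938, -0.257]
ft_force: [-0.6, -1.0, -0.2]
opening: 0.633
```

Run:
```python
from h import *
plan2(-115,-5,51.5,36,0,8)
im,d=read_camera('wrist');save('w3',im)
im,d=read_camera('side');save('d3',cv2.resize(im[140:280,180:340],None,fx=4,fy=4,interpolation=2))
```

```text
t 7.45 stand [-146.3   -7.4   51.9] lean 36.3 F [-0.3 -1.1 -0.2] op 60.2 j [-0.2   0.61  2.62  3.19  0.72 -1.56]
deg/row 0.03469361533789784
2.4 -0.3 -3.1 0 -0.001 0
2.3 -0.3 -3.1 0 -0.001 0
2.3 -0.3 -3.1 0 -0.001 0
2.3 -0.3 -3.1 0 -0.001 0
2.3 -0.3 -3.1 0 -0.001 0
2.3 -0.3 -3.1 0 -0.001 0
2.3 -0.3 -3.1 0 -0.001 0
2.3 -0.3 -3.1 0 -0.001 0
```

View pics/w3.png

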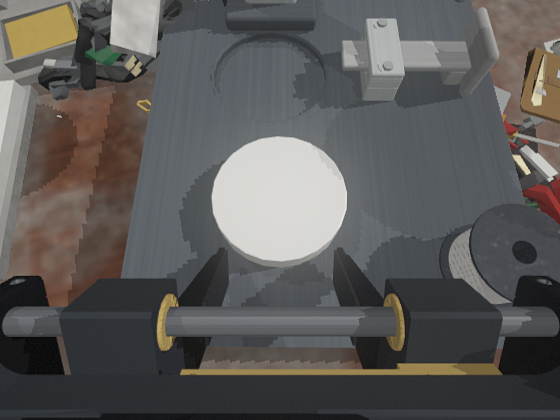

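View pics/d3.png

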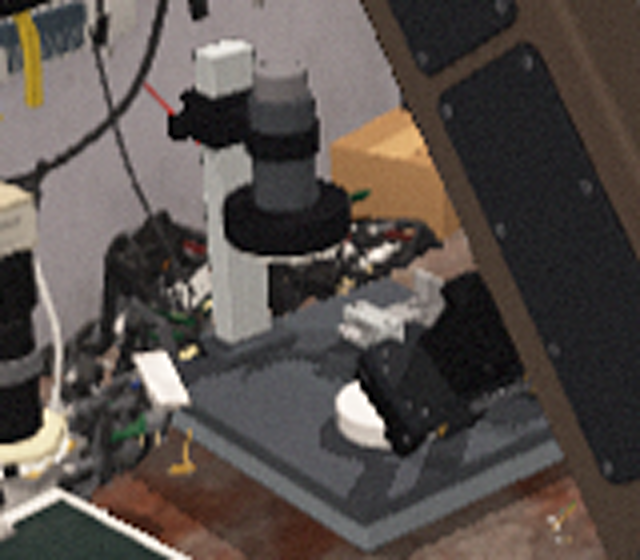

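Wrist view: disc (280,197) sits between the fingertips, full pocket rim visible at (270,75). Side view: fingers low behind the disc, clear of the light. Now I push.

Request:
servo_tool(steps="3 -0.4 -4 0 0 0 60; 3 -0.4 -4 0 0 0 60; 3 -0.4 -4 0 0 0 60; 3 -0.4 -4 0 0 0 60; 3 -0.4 -4 0 0 0 60; 3 -0.4 -4 0 0 0 60; 3 -0.4 -4 0 0 0 60; 3 -0.4 -4 0 0 0 60")

```text
t: 8.35
eef_pos: [463.3, -34.4, 51.4]
tcp_rot: [3.14, 0.939, -0.257]
ft_force: [-1.9, 0.3, 1.7]
opening: 0.632
```

```bash
cat >> h.py <<'E'
def disc(n,zt=62):
    c=get_calibration('wrist');im,d=read_camera('wrist');save(n,im)
    m=((im.min(2)>170)).astype(np.uint8);m[:,:190]=0;m[:,370:]=0;m[270:]=0
    ct=max(cv2.findContours(m,0,1)[0],key=cv2.contourArea)
    w=np.array([(ray(c,*p[0],zt)-O)@S().as_matrix() for p in ct])
    h=cv2.minEnclosingCircle(w[:,:2].astype(np.float32));print('disc',h)
    P=(cloud(c,d)-O)@S().as_matrix();mm=(m>0)&(d>0);q=P[mm]
    print('z pct',np.percentile(q[:,2],[5,25,50,75,95]).round(1))
    top=q[abs(q[:,2]-np.median(q[:,2]))<5];A=np.c_[top[:,:2],np.ones(len(top))];k=np.linalg.lstsq(A,top[:,2],rcond=None)[0];print('tilt deg',np.rad2deg(k[:2]).round(1),'ctr',top.mean(0).round(1))
E
python3 - <<'E'
from h import *
disc('w4');plan2(-75,-2,51.5,38,0,8)
E
```

```text
disc ((-70.43836212158203, -4.920309066772461), 39.766658782958984)
z pct [61.5 62.2 62.6 63.  63.6]
tilt deg [ 0.1 -0.1] ctr [-72.1  -5.2  62.6]
t 8.4 stand [-102.8   -3.8   51.5] lean 36.2 F [ 0.1  0.  -0.4] op 60.0 j [-0.19  0.59  2.51  3.21  0.59 -1.58]
deg/row 0.22020006954599056
2.1 -0.2 -2.8 0 0.004 0
2.1 -0.2 -2.8 0 0.004 0
2.1 -0.2 -2.8 0 0.004 0
2.1 -0.2 -2.8 0 0.004 0
2.1 -0.2 -2.8 0 0.004 0
2.1 -0.2 -2.8 0 0.004 0
2.1 -0.2 -2.8 0 0.004 0
2.1 -0.2 -2.7 0 0.004 0
```

View pics/w4.png

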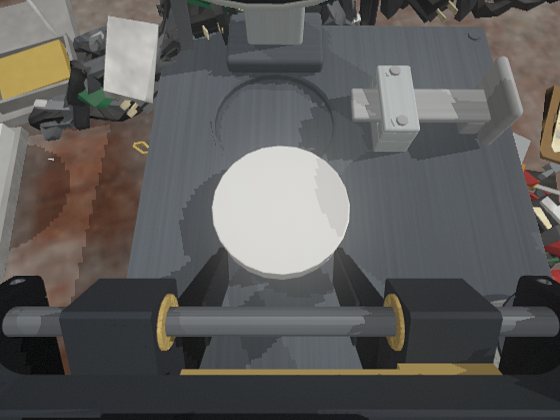

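Wrist view: disc (281,208) held evenly in the cradle, pocket ahead at (275,120). I continue.

Request:
servo_tool(steps="2.8 -0.5 -3.7 0 0.007 0 60; 2.8 -0.5 -3.7 0 0.007 0 60; 2.8 -0.5 -3.7 0 0.007 0 60; 2.8 -0.5 -3.7 0 0.007 0 60; 2.8 -0.5 -3.7 0 0.007 0 60; 2.7 -0.5 -3.8 0 0.007 0 60; 2.6 -0.5 -3.8 0 0.007 0 60; 2.5 -0.5 -3.8 0 0.007 0 60")

```text
t: 9.2
eef_pos: [503.8, -40.4, 52.2]
tcp_rot: [3.14, 0.879, -0.256]
ft_force: [0.1, 0.5, -0.4]
opening: 0.63
```

Run:
```python
from h import *
disc('w5');plan2(-40,1,52.5,40,0,8)
```

```text
disc ((-30.32270050048828, -0.43119221925735474), 39.6655387878418)
z pct [61.4 62.3 62.9 63.5 64.3]
tilt deg [-1.8 -0.1] ctr [-32.7  -0.7  62.9]
t 9.25 stand [-62.4   0.6  52.3] lean 39.7 F [-0.4 -0.   0.7] op 60.0 j [-0.19  0.62  2.44  3.22  0.61 -1.58]
deg/row 0.03599663389792263
1.8 -0 -2.2 0 0.001 0
1.8 -0 -2.2 0 0.001 0
1.8 -0 -2.2 0 0.001 0
1.8 -0 -2.2 0 0.001 0
1.8 -0 -2.2 0 0.001 0
1.8 -0 -2.2 0 0.001 0
1.8 -0 -2.2 0 0.001 0
1.8 -0 -2.2 0 0.001 0
```

View pics/w5.png

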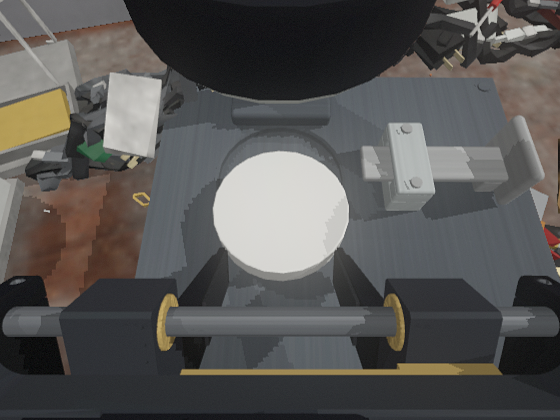

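Wrist view: disc (281,213) centred on the pocket's axis, about 30 mm to go; ring light edge is well clear of the gripper. Slower now.

Request:
servo_tool(steps="2 0 -2.3 0 0 0 60; 2 0 -2.3 0 0 0 60; 2 0 -2.3 0 0 0 60; 2 0 -2.3 0 0 0 60; 2 0 -2.3 0 0 0 60; 2 0 -2.3 0 0 0 60; 2 0 -2.3 0 0 0 60; 2 0 -2.3 0 0 0 60")

```text
t: 10.05
eef_pos: [529.8, -47.2, 51.9]
tcp_rot: [3.14, 0.877, -0.256]
ft_force: [0.2, 0.1, -0.7]
opening: 0.636
```

Run:
```python
from h import *
disc('w6');plan2(-31,1,52.5,40,0,8)
```

```text
disc ((-4.88360071182251, -0.3074706196784973), 39.13151931762695)
z pct [59.  60.4 61.7 63.1 64.5]
tilt deg [-6.2 -0.4] ctr [-13.   -0.3  61.7]
t 10.1 stand [-35.5   0.7  52.1] lean 39.8 F [ 0.2 -0.6  0.6] op 60.2 j [-0.19  0.62  2.38  3.22  0.55 -1.59]
deg/row 0.030168045462587823
0.3 -0 -0.5 0 0 0
0.3 -0 -0.5 0 0 0
0.3 -0 -0.5 0 0 0
0.3 -0 -0.5 0 0 0
0.3 -0 -0.5 0 0 0
0.3 -0 -0.5 0 0 0
0.3 -0 -0.5 0 0 0
0.3 -0 -0.5 0 0 0
```

View pics/w6.png

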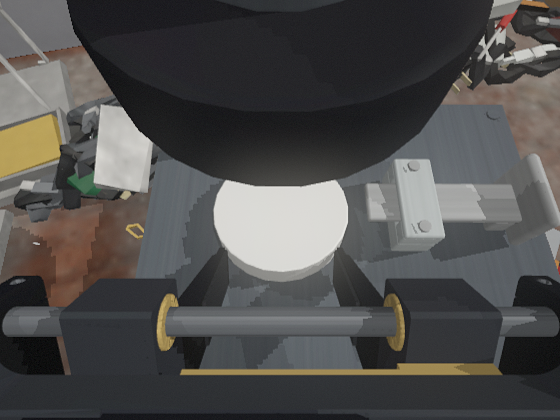

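Wrist view: disc (281,222) now tips its front edge down (6°) into the pocket. A last slow push follows.

Request:
servo_tool(steps="0.7 0 -0.8 0 0 0 60; 0.7 0 -0.8 0 0 0 60; 0.7 0 -0.8 0 0 0 60; 0.7 0 -0.8 0 0 0 60; 0.7 0 -0.8 0 0 0 60; 0.7 0 -0.8 0 0 0 60; 0 0 0 0 0 0 60; 0 0 0 0 0 0 60")

```text
t: 10.9
eef_pos: [536.9, -49.1, 51.8]
tcp_rot: [3.14, 0.877, -0.256]
ft_force: [-0.6, 0.5, 0.8]
opening: 0.634
```

Run:
```python
from h import *
disc('w7',56);stat()
```

```text
disc ((0.016883010044693947, -0.19557078182697296), 39.63489532470703)
z pct [55.5 56.1 56.6 57.  57.7]
tilt deg [ 0.  -0.1] ctr [-13.4  -0.3  56.6]
t 10.95 stand [-28.8   0.7  51.9] lean 39.8 F [-0.8  0.3  0.7] op 60.4 j [-0.19  0.62  2.36  3.22  0.54 -1.59]
```

View pics/w7.png

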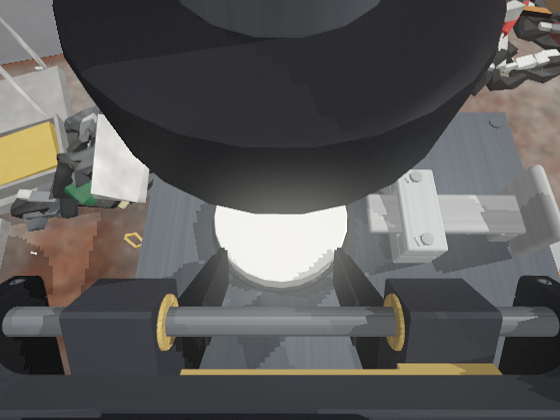

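The disc is seated: centre (0.0,−0.2), top at about 56.5 mm, tilt 0°. I back straight out, shutting the fingers once clear.

Request:
servo_tool(steps="-4 0 4.6 0 0 0 60; -6.5 0 7.7 0 0 0 60; -6.5 0 7.7 0 0 0 60; -8 0 7 0 0 0 60; -14 0 5 0 0 0 60; -14 0 5 0 0 0 60; -14 0 5 0 0 0 60; -14 0 5 0 0 0 40")

```text
t: 11.75
eef_pos: [444.5, -25.0, 86.1]
tcp_rot: [3.14, 0.878, -0.257]
ft_force: [0.0, 0.0, -0.2]
opening: 0.59
```

Run:
```python
from h import *
disc('w8',56);plan2(-105,-175,125,43,0,8)
```

```text
disc ((-1.3149551153182983, -1.961965799331665), 42.78098678588867)
z pct [55.4 56.1 56.5 56.9 58. ]
tilt deg [-0. -0.] ctr [-1.2 -0.6 56.5]
t 11.8 stand [-126.4    0.5   86.7] lean 39.6 F [-2.6  0.1  1.1] op 53.0 j [-0.17  0.51  2.57  3.23  0.63 -1.58]
deg/row 0.41974999608509683
-2 21.9 -5.1 0 0.007 0
-1.9 21.9 -5.1 0 0.007 0
-1.9 21.9 -5.1 0 0.007 0
-1.9 21.9 -5.1 0 0.007 0
-1.8 21.9 -5.2 0 0.007 0
-1.8 21.9 -5.2 0 0.007 0
-1.8 21.9 -5.2 0 0.007 0
-1.7 21.9 -5.2 0 0.007 0
```

View pics/w8.png

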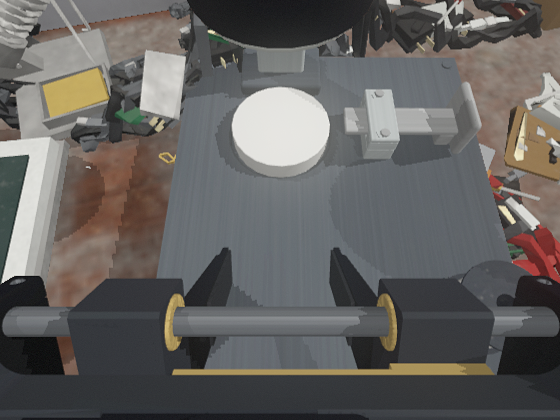

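Wrist view: disc (281,130) sits flat in the pocket, tab at (465,118) drawn out, nose at (350,120). I rise, move right and shut the fingers.

Request:
servo_tool(steps="-15 10 -10 0 0.007 0 0; -12 20 -10 0 0.007 0 0; 0 24 -5 0 0.007 0 0; 0 24 -5 0 0.007 0 0; 0 25 -4 0 0.007 0 0; 0 25 -3 0 0.007 0 0; 0 25 -3 0 0.007 0 0; 0 25 -3 0 0.007 0 0")

```text
t: 12.6
eef_pos: [410.2, -203.2, 141.7]
tcp_rot: [3.134, 0.815, -0.253]
ft_force: [-0.2, -0.5, 0.5]
opening: 0.003
```

Run:
```python
from h import *
plan2(-55,-178,100,45,0,8)
c=get_calibration('wrist');im,d=read_camera('wrist');save('w9',im)
```

```text
t 12.6 stand [-112.3 -180.6  141.7] lean 43.3 F [-0.1 -0.6  0.5] op 0.3 j [-0.84  0.35  2.52  2.33  0.55 -1.29]
deg/row 0.22781385898082157
8.7 -0.3 -1.6 0.001 0.004 0
8.7 -0.3 -1.6 0.001 0.004 0
8.7 -0.3 -1.6 0.001 0.004 0
8.7 -0.3 -1.5 0.001 0.004 0
8.7 -0.3 -1.5 0.001 0.004 0
8.7 -0.3 -1.5 0.001 0.004 0
8.7 -0.3 -1.4 0.001 0.004 0
8.7 -0.3 -1.4 0.001 0.004 0
```

View pics/w9.png

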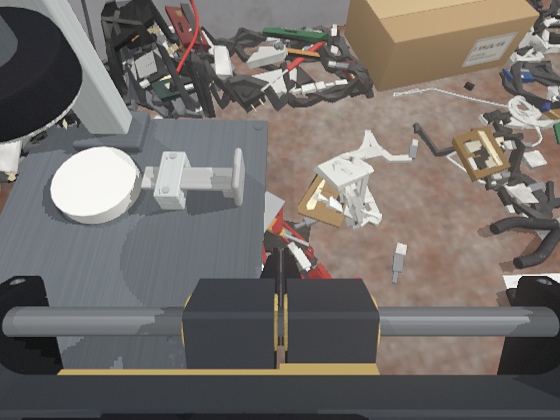

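Wrist view: seated disc (95,185), tab (238,175) to the left ahead of the shut fingers (280,255), free space right of the plate. I go forward and down beside the tab.

Request:
servo_tool(steps="10 0 -6 0 0.004 0 0; 10 0 -6 0 0.004 0 0; 12 0 -5 0 0.004 0 0; 12 0 -5 0 0.004 0 0; 12 0 -5 0 0.004 0 0; 12 0 -5 0 0.004 0 0; 12 0 -4 0 0.004 0 0; 12 0 -4 0 0 0 0")

```text
t: 13.45
eef_pos: [508.7, -227.5, 102.1]
tcp_rot: [3.131, 0.782, -0.254]
ft_force: [-0.1, -0.3, 0.6]
opening: 0.004
```

Run:
```python
from h import *
plan2(-8,-174,66,45,0,8)
```

```text
t 13.45 stand [ -10.8 -179.1  102.1] lean 45.2 F [ 0.  -0.3  0.6] op 0.4 j [-0.69  0.53  2.35  2.55  0.56 -1.38]
deg/row 0.08876919618525417
3.4 -0.7 2.9 0.001 -0 0
3.4 -0.7 2.9 0.001 -0 0
3.4 -0.7 2.9 0.001 -0 0
3.4 -0.7 2.9 0.001 -0 0
3.4 -0.7 2.9 0.001 -0 0
3.4 -0.7 2.9 0.001 -0 0
3.4 -0.6 2.9 0.001 -0 0
3.4 -0.6 2.9 0.001 -0 0
```

Request:
servo_tool(steps="3.5 -0.5 2.8 0 0 0 0; 3.5 -0.5 2.8 0 0 0 0; 3.5 -0.5 2.8 0 0 0 0; 3.5 -0.5 2.8 0 0 0 0; 3.5 -0.5 2.8 0 0 0 0; 3.5 -0.5 2.8 0 0 0 0; 3 -0.5 2.3 0 0 0 0; 0 0 0 0 0 0 0")

```text
t: 14.25
eef_pos: [513.3, -225.0, 68.0]
tcp_rot: [3.132, 0.784, -0.254]
ft_force: [0.6, 0.2, 1.1]
opening: 0.009
```

Run:
```python
from h import *
plan2(-8,-150,66,45,0,8)
c=get_calibration('wrist');im,d=read_camera('wrist');save('w10',im)
```

```text
t 14.25 stand [  -6.9 -175.5   68. ] lean 45.1 F [0.5 0.3 1.1] op 0.8 j [-0.67  0.63  2.36  2.64  0.65 -1.47]
deg/row 0.0831671519087278
0.1 -3.2 0.2 0.001 -0 0
0.1 -3.2 0.2 0.001 -0 0
0.1 -3.2 0.2 0.001 -0 0
0.1 -3.2 0.2 0.001 -0 0
0.1 -3.2 0.2 0.001 -0 0
0.1 -3.2 0.3 0.001 -0 0
0.1 -3.2 0.3 0.001 -0 0
0.1 -3.2 0.3 0.001 -0 0
```

View pics/w10.png

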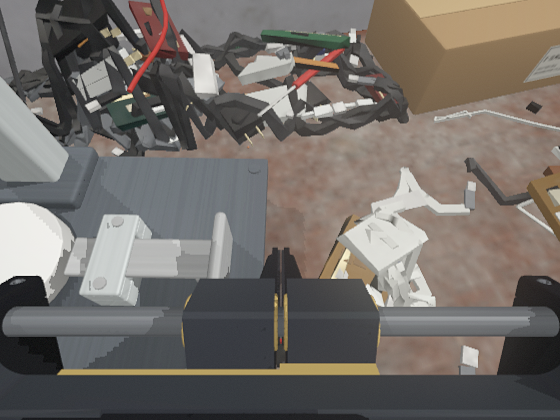

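Wrist view: shut fingertips (280,255) stand beside the tab (222,245), ready to push left (+y).

Request:
servo_tool(steps="0 -4 0 0 0 0 0; 0 -4 0 0 0 0 0; 0 -4 0 0 0 0 0; 0 -4 0 0 0 0 0; 0 -4 0 0 0 0 0; 0 -4 0 0 0 0 0; 0 -4 0 0 0 0 0; 0 -4 0 0 0 0 0")

```text
t: 15.1
eef_pos: [522.0, -192.0, 68.8]
tcp_rot: [3.131, 0.782, -0.256]
ft_force: [-0.0, -1.9, -0.2]
opening: 0.003
```

Run:
```python
from h import *
plan2(-8,-128,67,45,0,8)
c=get_calibration('wrist');im,d=read_camera('wrist');save('w11',im)
```

```text
t 15.1 stand [  -7.  -141.4   68.8] lean 45.2 F [ 0.4 -1.8 -0.2] op 0.3 j [-0.58  0.62  2.37  2.76  0.65 -1.51]
deg/row 0.08059405927486907
0.1 -1.7 0.2 0.001 -0 0
0.1 -1.7 0.2 0.001 -0 0
0.1 -1.7 0.2 0.001 -0 0
0.1 -1.7 0.2 0.001 -0 0
0.1 -1.7 0.2 0.001 -0 0
0.1 -1.7 0.2 0.001 -0 0
0.1 -1.7 0.2 0.001 -0 0
0.1 -1.7 0.2 0.001 -0 0
```

View pics/w11.png

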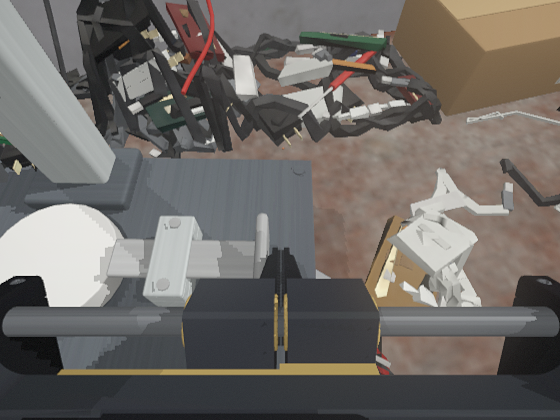

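Wrist view: fingers touch the tab (265,245), nose (110,258) coming to the disc's edge, force 2 N. I continue.

Request:
servo_tool(steps="0 -2 0.2 0 0 0 0; 0 -2 0.2 0 0 0 0; 0 -2 0.2 0 0 0 0; 0 -2 0.2 0 0 0 0; 0 -1 0 0 0 0 0; 0 -1 0 0 0 0 0; 0 -1 0 0 0 0 0; 0 -1 0 0 0 0 0")

```text
t: 15.95
eef_pos: [525.3, -179.4, 68.7]
tcp_rot: [3.131, 0.78, -0.257]
ft_force: [0.2, -2.1, 1.1]
opening: 0.003
```

Run:
```python
from h import *
stat()
c=get_calibration('wrist');im,d=read_camera('wrist');save('w12',im)
```

```text
t 15.95 stand [  -6.9 -128.4   68.7] lean 45.3 F [ 0.7 -1.9  1.1] op 0.3 j [-0.55  0.62  2.38  2.8   0.66 -1.52]
```

View pics/w12.png

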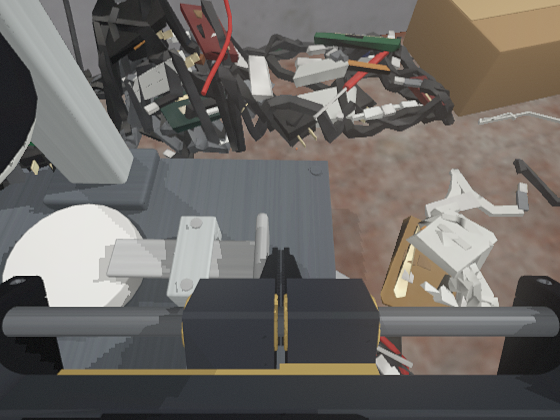

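Wrist view: nose (110,258) overlaps the disc, tab at (263,240); the force is still only friction, so the stop is not yet reached.

Request:
servo_tool(steps="0 -1 0.1 0 0 0 0; 0 -1 0.1 0 0 0 0; 0 -1 0 0 0 0 0; 0 -1 0 0 0 0 0; 0 -1 0 0 0 0 0; 0 -1 0 0 0 0 0; 0 0 0 0 0 0 0; 0 0 0 0 0 0 0")

```text
t: 16.8
eef_pos: [526.8, -173.9, 68.7]
tcp_rot: [3.131, 0.779, -0.26]
ft_force: [-0.5, -1.5, 1.0]
opening: 0.006
```

Run:
```python
from h import *
stat()
```

```text
t 16.8 stand [  -6.9 -122.7   68.7] lean 45.4 F [-0.1 -1.6  1. ] op 0.5 j [-0.53  0.62  2.38  2.82  0.66 -1.52]
```

Request:
servo_tool(steps="0 -1 0 0 0 0.001 0; 0 -1 0 0 0 0.001 0; 0 -1 0 0 0 0 0; 0 -1 0 0 0 0 0; 0 -1 0 0 0 0 0; 0 0 0 0 0 0 0; 0 0 0 0 0 0 0; 0 0 0 0 0 0 0")

```text
t: 17.6
eef_pos: [526.6, -174.1, 68.7]
tcp_rot: [3.129, 0.78, -0.279]
ft_force: [-0.3, -3.3, 1.0]
opening: 0.004
```

Run:
```python
from h import *
stat()
c=get_calibration('wrist');im,d=read_camera('wrist');save('w13',im)
P=(cloud(c,d)-O)@S().as_matrix()
m=(d>0)&(P[...,2]>75)&(P[...,2]<86)&(abs(P[...,0])<26)&(P[...,1]<-90)&(P[...,1]>-135)
m&=(im.min(2)>90);q=P[m];print(m.sum(),np.percentile(q,[3,50,97],axis=0).round(1))
```

```text
t 17.6 stand [  -7.1 -122.9   68.7] lean 45.3 F [ 0.6 -3.3  1. ] op 0.4 j [-0.52  0.62  2.38  2.86  0.66 -1.53]
748 [[ -16.7 -115.8   79.6]
 [   0.9 -112.3   82. ]
 [  18.6 -109.1   83.2]]
```

View pics/w13.png

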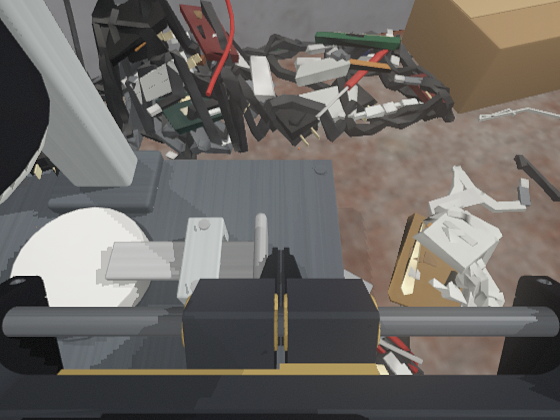

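The tab face is at −115.8 (home = −116) and no longer advances. One firmer nudge to confirm the stop.

Request:
servo_tool(steps="0 -2 0 0 0 0.006 0; 0 -2 0 0 0 0.006 0; 0 -2.5 0 0 0 0.006 0; 0 -2.5 0 0 0 0.006 0; 0 -2.5 0 0 0 0 0; 0 0 0 0 0 0 0; 0 0 0 0 0 0 0; 0 0 0 0 0 0 0")

```text
t: 18.45
eef_pos: [525.6, -174.9, 68.8]
tcp_rot: [3.108, 0.781, -0.354]
ft_force: [-0.5, -3.0, 0.8]
opening: 0.003
```

Run:
```python
from h import *
plan2(-8,-170,68,45,0,8)
```

```text
t 18.45 stand [  -7.8 -123.9   68.8] lean 45.1 F [ 0.3 -3.   0.8] op 0.2 j [-0.49  0.62  2.38  2.99  0.66 -1.58]
deg/row 0.5538905786128665
0.4 5.7 -0.1 -0.004 -0 -0.009
0.4 5.7 -0.1 -0.004 -0 -0.009
0.3 5.7 -0.1 -0.004 -0 -0.009
0.3 5.8 -0 -0.004 -0 -0.009
0.2 5.8 -0 -0.004 -0 -0.009
0.2 5.8 0 -0.004 -0 -0.009
0.1 5.8 0 -0.004 -0 -0.009
0.1 5.8 0.1 -0.004 -0 -0.009
```

Firm stop. I retreat to the right, then up and back.

Request:
servo_tool(steps="0 4 0 0 0 0 0; 0 6 0 -0.004 0 -0.009 0; 0 7 0 -0.004 0 -0.009 0; 0 7 0 -0.004 0 -0.009 0; 0 7 0 -0.004 0 -0.009 0; 0 7 0 -0.004 0 -0.009 0; 0 7 0 -0.004 0 -0.009 0; 0 5 0 -0.004 0 -0.009 0")

```text
t: 19.25
eef_pos: [509.3, -220.1, 67.7]
tcp_rot: [-3.139, 0.788, -0.249]
ft_force: [0.3, -0.8, -0.3]
opening: 0.002
```

Request:
servo_tool(steps="-14 0 -1 0 0 0 0; -14 0 -1 0 0 0 0; -15 0 0 0 0 0 0; -15 0 0 0 0 0 0; -15 0 0 0 0 0 0; -15 0 0 0 0 0 0; -12 0 0 0 0 0 0; 0 0 0 0 0 0 0")

```text
t: 20.05
eef_pos: [438.1, -200.7, 140.4]
tcp_rot: [-3.138, 0.796, -0.241]
ft_force: [-0.1, -0.3, -0.6]
opening: 0.003
```

Run:
```python
from h import *
stat()
c=get_calibration('wrist');im,d=read_camera('wrist');save('w14',im)
P=(cloud(c,d)-O)@S().as_matrix()
m=(d>0)&(P[...,2]>75)&(P[...,2]<86)&(abs(P[...,0])<26)&(P[...,1]<-90)&(P[...,1]>-160)&(im.min(2)>90);print('tab',np.percentile(P[m],[2,50,98],axis=0).round(1))
m=(d>0)&(im.min(2)>170)&(P[...,2]>45)&(P[...,2]<70)&(np.hypot(P[...,0],P[...,1])<48)&(P[...,1]>-25);q=P[m]
A=np.c_[q[:,:2],np.ones(len(q))];k=np.linalg.lstsq(A,q[:,2],rcond=None)[0];print('disc',q.mean(0).round(1),np.rad2deg(k[:2]).round(2),'xy',cv2.minEnclosingCircle(q[:,:2].astype(np.float32)))
im,d=read_camera('side');save('d14',cv2.resize(im[140:280,180:340],None,fx=4,fy=4,interpolation=2))
im,d=read_camera('scene');save('s14',cv2.resize(im[150:300,190:390],None,fx=4,fy=4,interpolation=2))
```

```text
t 20.05 stand [ -85.9 -171.1  140.4] lean 44.4 F [-0.  -0.3 -0.6] op 0.3 j [-0.77  0.38  2.48  2.39  0.55 -1.3 ]
tab [[ -22.2 -116.3   75.9]
 [  -3.6 -113.7   81.5]
 [  18.6 -109.8   83.3]]
disc [-1.8  4.  56.1] [ 0.36 -0.04] xy ((3.852231979370117, 0.9117650985717773), 44.01533508300781)
```

View pics/w14.png

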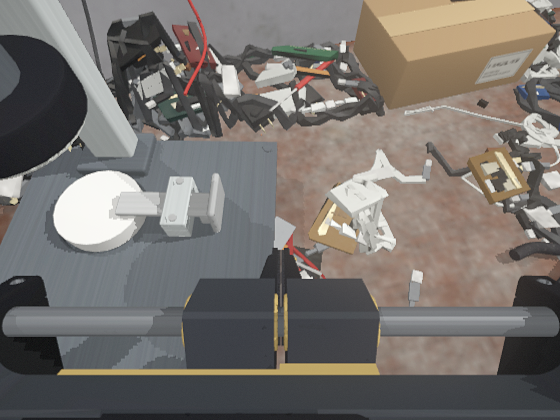

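View pics/d14.png

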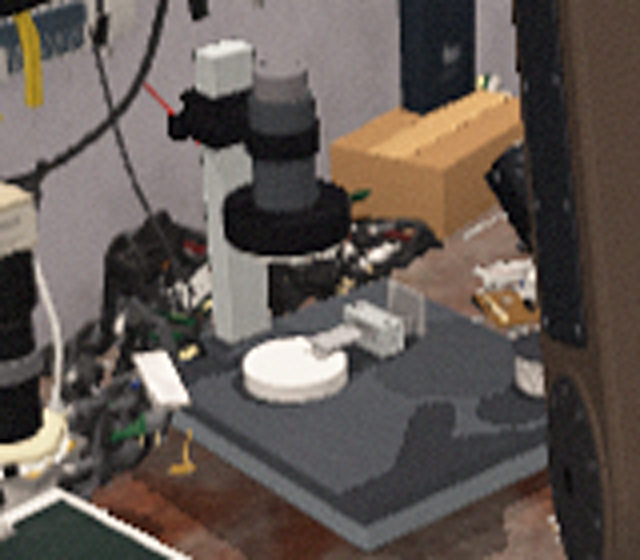

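View pics/s14.png

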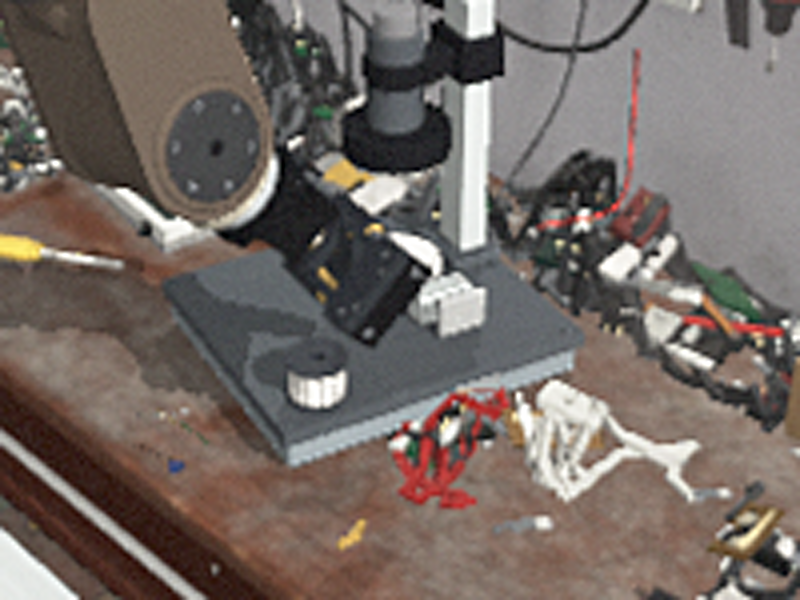

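All three views agree. The disc is flat in the pocket with the nose (wrist view, 125,203) over its edge. The tab is home, the spool is where it was, and the robot is clear.

```bash
python3 -c "
from h import *
stat();print(order.job_done())"
```

```text
t 20.2 stand [ -84.8 -171.4  139.5] lean 44.4 F [ 0.3  0.2 -0.2] op 0.6 j [-0.77  0.38  2.48  2.4   0.55 -1.3 ]
the job is handed in; nothing more can be done
None
```

The disc is seated in the pocket and the retaining slide is home over its edge. I handed the job in at about 20 s of the 43 s, with the robot touching nothing. `job_done` gives no verdict.

- **Disc:** I pushed it along the plate between the two open fingertips, with the tool leaned back about 36–40°. It dropped flat: centre within about 0.2 mm of the pocket centre, top at about 56.5 mm, tilt 0°.
- **Slide:** I pushed the tab with the shut fingers. The tab face measured about −116 mm, which is the home position, and a firmer nudge did not move it. The nose overlaps the disc's edge in the wrist and side views. The forces I read between moves never passed about 3 N.
- **Bystanders:** The spool looks unmoved in the pictures. I did not measure the screwdriver and pliers before and after; the arm was never commanded down near where they lie.
- **Disagreement:** A last circle fit to the disc in the final wrist picture gave a centre offset of about 4 mm. It was distorted because the nose covers part of the disc. The plane fit in the same picture gave the expected height of 56.1 mm and a tilt under 0.4°.

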